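# Dock the bottle on the shaker and free its seized stopper

### The job

Get the brown bottle ready for shaking open: slide its carrier plate fully home in the shaker's dovetail until the sprung catch clicks in, then twist the seized glass stopper until it breaks free and pull it out of the neck. Set the stopper down gently in the free part of the white tray, leaving the bottle locked in its dock and the two sample pots standing where they are.

Things in the scene. Friction and masses are not known exactly. Their poses are not given: they have to be found in the camera images.
- shaker: Low white orbital shaker, 250 x 190 mm, fixed; origin under its centre on the table, z up, control panel on its -x side (towards the robot). Platform top at z = 50 mm. Two steel dovetail rails on it run along x from -12 mm (mouth) to an end stop at +108 mm; they stand 35 to 56 mm either side of the axis, 9.5 mm high, end stop and catch housing (on the +y rail) 14 mm.
- dock_floor (a point): Point on the shaker's platform where the carrier's origin is when the carrier is fully home (43 mm along the shaker's x from its centre, 50 mm above the table).
- carrier: Aluminium dovetail plate 130 x 80 x 8 mm with the brown bottle clamped rigidly on it, 0.55 kg. Origin: centre of its underside; x points along the rails to the end stop, z up. It starts between the rails, 53 to 75 mm short of home; the catch clicks in 2 mm before the stop. Pushing takes under 8 N. Bottle axis at x = +23 mm, body 66 mm wide to 74 mm above the plate, neck rim 44 mm wide.
- carrier_tab (a point): Centre of the top edge of the blue grip tab at the near end of the plate: 10 mm thick along the carrier's x, 30 mm wide along its y, 42 mm high above the plate; 57 mm behind the carrier's origin, 50 mm above its underside. Push it from behind with shut fingers or grip it; when home it stands 2 mm in front of the rails' mouth.
- bottle_mouth (a point): Centre of the bottle neck's rim, on the carrier (x = +23 mm, 124 mm above its underside). Axes as the carrier's.
- catch (a joint): Sprung catch in the +y rail (brass nose, red knob): 0 m = nose out, as at the start and again once it has clicked into the plate's notch; 0.003 to 0.007 m while the passing plate holds it back.
- stopper: Brown glass stopper, 75 mm long, 90 g. Origin: foot of its tapered shank, z towards the head. Shank 40 mm long, 24 to 32 mm thick, seated in the neck (39 mm collar on the rim); above it a flat tongue head, 12 mm thick along the stopper's x, 36 mm wide along its y, 45 to 75 mm above the origin. Starts parallel to the carrier. Seized: see stopper_head.
- stopper_head (a point): Centre of the top of the stopper's tongue head, 75 mm above its foot. Seized, the stopper turns stiffly (about 0.25 N m) either way, up to 1.4 rad; no pull frees it until it has been turned some 15 to 25 degrees (0.45 rad is safely enough). Then it lifts freely; its foot leaves the neck after 40 mm.
- tray: White tray, 178 mm (its x) x 248 mm (its y) over the rim, 31 mm high, inner floor 162 x 232 mm, 3 mm above the table; fixed. Origin: centre of its underside; yaw about 1.57: its y axis points towards the robot. Two sample pots stand in its far end (y below -40 mm); the near end, y = -35 to +110 mm, is free.
- pot_red: Screw-lid sample pot with red lid, 52 mm across, 59 mm high, standing in the far end of the tray. Origin: centre of its underside.
- pot_yellow: The same with a yellow lid, beside the red one.

How it is judged (in metres and radians):
On the way, in this order (a step that is already met when the one before it is completed fails the run):
1. the carrier plate is fully home in the dovetail (within 4 mm of the end stop) and the catch has sprung in (x of carrier in the frame of shaker above 0.039 m and z of carrier in the frame of shaker below 0.054 m and value of joint catch below 0.002 m), for 0.2 s.
2. the stopper is drawn clear of the bottle's neck while the carrier stays locked (all of step 1 and z of stopper in the frame of carrier above 0.126 m), for 0.1 s.
At the end, for the whole second after the job is handed in: The carrier is home in the dovetail (within 4 mm of the end stop) with the catch sprung in and the bottle upright; the stopper lies or stands at rest on the tray's floor, wholly inside its walls; both pots stand within 20 mm of where they were (all of step 1 and x of stopper in the frame of tray between -0.08 and 0.08 m and y of stopper in the frame of tray between -0.115 and 0.115 m and x of stopper_head in the frame of tray between -0.085 and 0.085 m and y of stopper_head in the frame of tray between -0.12 and 0.12 m and height (world z) of stopper below 0.03 m and linear speed of stopper below 0.03 m/s and angular speed of stopper below 0.5 rad/s and angle between carrier's own z axis and vertical below 0.1 rad and distance of each of pot_red, pot_yellow from where it was at the start of the episode below 0.02 m); the robot touches nothing.
It fails at once if the glass stopper is dropped (falls free faster than 0.9 m/s, about 4 cm) (linear speed of stopper above 0.9 m/s and contact force between the fingers and stopper below 0.3 N).
It fails at once if a sample pot is knocked over or shoved more than 25 mm (angle between any of pot_red, pot_yellow's own z axis and vertical above 0.4 rad or distance of any of pot_red, pot_yellow from where it was at the start of the episode above 0.025 m).
It also fails if it takes over 64 s, if anything falls off the work surface, if the arm or the gripper's body presses on something with over 40 N, if the wrist force passes 120 N, or if a joint passes its speed limit or range.

### The arm

A 6-joint arm with a two-finger parallel gripper is mounted at the origin on a cart in front of the work surface, level with it; the furniture and walls round the work are solid. World frame = base frame: x ahead of the robot, y to its left, z up, the work surface at z = 0. Lengths are in m, angles in degrees, forces in N, time in s.
With the tool pointing down it reaches from about 0.3 to 0.75 m from the base axis. Payload 8.5 kg.
Tool frame: the origin (TCP) lies midway between the tips of the shut fingers; the grasp point (between the pads) lies env.tcp_to_grasp behind it (env.tcp_to_grasp is the distance from the TCP to the grasp point, in m); z points along the fingers, y is the line along which they close (so a half turn about z gives the same grasp; the last joint's range is limited). The gripper opens to 85 mm and grips with 20 to 120 N. Pads are 22 mm wide; open, the fingers measure 114 mm over their backs; the gripper's body (76 mm by 85 mm) begins 54 mm behind the grasp point. The pads swing forward as they close: fully open they stand 13 mm farther back than shut.
Start: joints at [-78.283, 21.807, 74.336, -0, 83.858, -12.336], TCP at [0.224, -0.502, 0.231] pointing down, gripper open.
Joint ranges: [-178.18, 178.18], [-50.72, 133.34], [12.68, 142.11], [-81.47, 261.47], [9.98, 163.14], [-165.26, 165.26]. Speed limits (degrees/s): [136.94, 136.94, 180, 180, 180, 180].

### API

Orientations are given as a 3x3 rotation matrix whose columns are the frame's x, y, z axes.
In Python, from rig import observe, optics, job, env gives the robot as it stands. The module is installed in compiled form; this text tells all that it offers.
- The arm moves only by the shell command python3 -m jog 'ROWS' [FORCE]. ROWS is JSON, a list of rows, each a list of 7 numbers: the turn, a rotation vector about the tool's x, y, z in rad, then the shift along the tool's x, y, z in m, then the opening in per cent of the stroke, from 0 (shut) to 100 (fully open). A call has 1 to 10 rows; each row shifts and turns the commanded pose from where the row before left it, along the tool's axes as they then stand; what a row does not reach is not made up. A row lasts 1/8 s, in which the tool goes at most 62.5 mm and 10.7 degrees, less where a joint would pass 70% of its speed; a pose out of reach is approached as far as the arm can. A call is refused whole if a number of a shift passes 0.0625 or a number of a turn 0.188, either way. A call with a gripper value outside its range is refused whole. The fingers move at their own pace and stop on an object; FORCE is the grip in N (left out, the last holds). Time passes only in rows, so rows that do not move let the fingers close. It gives the time, the measured TCP pose, the force, the opening and the grip force at its end, in the units of the state.
- observe(): the state, without advancing time (a new reading comes with each control period).
- optics.get_image(name): name is "scene" or "top" or "wrist"; returns a dict with "pixels" (420x560x3 uint8, red, green, blue), "mtx" (3x3 intrinsics, pixels), "rvec" (rotation vector, rad) and "tvec" (3), from world to camera coordinates, as OpenCV has them. Camera axes: x right, y down, z forward; pixel columns grow to the right and rows downward; lengths in m; the calibration is good to about 2 mm. A picture is of the moment at which its call begins. There is no depth.
- job.close_job(): hands the job in; it is judged then, once.
The state is a dict: "time_s": time; "q": joint angles; "qvel": joint speeds; "joint_efforts": joint torques, N m; "position": TCP position; "tool_rot": TCP orientation; "ft_force": force on the tool from outside, world axes, zero at the start; "wrist_torque": the same for the moment, N m; "grip_width": finger opening in m; "gripper_force": force on a finger pad.
Only numpy, scipy, OpenCV 4.12 (cv2) and the standard library are available. Lean on these libraries where they do the work, as an engineer would, in place of code of your own. Each camera call takes 0.05 s, during which the arm holds its last target. There are 200 camera calls.

## Working session

There is one attempt and no reset: what is moved stays moved. The work goes in short steps, Python scripts to look and compute and a shell command to move; the robot and the scene stay as the last step left them, time stands still between calls to the robot, and variables do not carry over. Pictures are saved under pics/ and viewed, at most 10 in all, crops included, and the job is handed in when it is done.

```bash
mkdir -p pics
python3 - <<'E'
from rig import observe, optics, env
import cv2,pickle
s=observe();print(s,env.tcp_to_grasp)
d={}
for n in("scene","top"):
    d[n]=optics.get_image(n);cv2.imwrite(f"pics/{n}0.png",d[n]["pixels"][:,:,::-1])
    print(n,d[n]["mtx"],d[n]["rvec"],d[n]["tvec"])
pickle.dump(d,open("d0.pkl","wb"))
E
```

```text
{'time_s': 0.0, 'q': array([-7.82824011e+01,  2.18405714e+01,  7.43855652e+01,  9.55294661e-04,
        8.38577950e+01, -1.23361396e+01]), 'qvel': array([ 0.05140385, -0.04511086, -0.01356796, -0.00518628, -0.0563577 ,
        0.10392124]), 'joint_efforts': array([-1.74404704e-03, -4.48463953e+01, -2.31279355e+01, -2.46680638e-04,
        4.79955459e-03,  1.86593917e-05]), 'position': array([ 0.22411336, -0.50194324,  0.23071093]), 'tool_rot': array([[ 9.13164350e-01,  4.07591450e-01, -2.81268233e-04],
       [ 4.07591414e-01, -9.13163278e-01,  1.43772144e-03],
       [ 3.29159144e-04, -1.42751848e-03, -9.99998927e-01]]), 'ft_force': array([-0.59553459, -0.12364201,  0.00973916]), 'wrist_torque': array([-0.02948043, -0.00651837, -0.03304446]), 'gripper_force': 0.0, 'grip_width': 0.0854420730816635} 0.0187
scene [[509.15309686   0.         285.56667547]
 [  0.         509.15309686 206.09067267]
 [  0.           0.           1.        ]] [ 1.07025416 -2.51912705  0.92147923] [0.54833865 0.30774457 1.01827898]
top [[434.19003094   0.         278.62839148]
 [  0.         434.19003094 211.06052125]
 [  0.           0.           1.        ]] [ 2.11697087 -2.16326456  0.16617439] [0.23738299 0.56929907 0.96613831]
```

View pics/scene0.png

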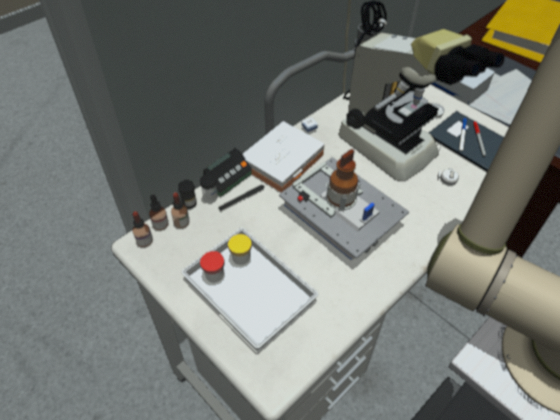

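View pics/top0.png

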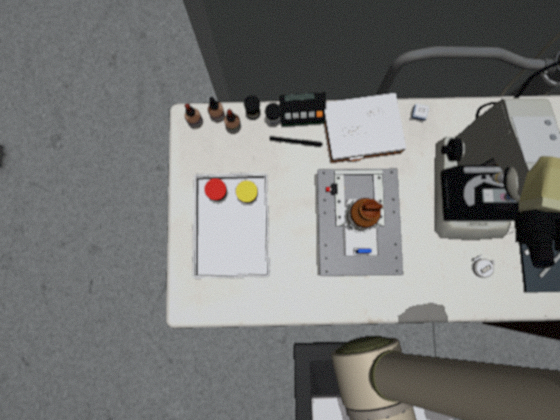

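The scene view shows the shaker (about px 345,205) with the blue tab (368,210), bottle and stopper (345,165), and the tray with its pots at (250,290). In the top view the tab is at (363,251), the stopper at (370,210), the catch knob at (330,188) and the tray at (232,226).

```bash
cat > h.py <<'E'
import numpy as np,cv2
def cam(d):
    R=cv2.Rodrigues(np.array(d["rvec"],float))[0];return d["mtx"],R,np.array(d["tvec"],float).ravel()
def ray(d,p):
    K,R,t=cam(d);return -R.T@t,R.T@np.linalg.solve(K,[p[0],p[1],1])
def plane(d,p,z):
    c,v=ray(d,p);return c+v*(z-c[2])/v[2]
def tri(d1,p1,d2,p2):
    c1,v1=ray(d1,p1);c2,v2=ray(d2,p2)
    a=np.linalg.lstsq(np.c_[v1,-v2],c2-c1,rcond=None)[0]
    A=c1+a[0]*v1;B=c2+a[1]*v2;return (A+B)/2,np.linalg.norm(A-B)
def proj(d,X):
    return cv2.projectPoints(np.array(X,float).reshape(-1,1,3),np.array(d["rvec"],float),np.array(d["tvec"],float),d["mtx"],None)[0].reshape(-1,2)
def blob(d,lo,hi,box):
    x0,y0,x1,y1=box;h=cv2.cvtColor(d["pixels"],cv2.COLOR_RGB2HSV)
    m=cv2.inRange(h,np.array(lo),np.array(hi));k=np.zeros_like(m);k[y0:y1,x0:x1]=m[y0:y1,x0:x1]
    n,l,s,c=cv2.connectedComponentsWithStats(k);i=1+np.argmax(s[1:,4]);return c[i],s[i],(l==i).astype(np.uint8)
E
python3 - <<'E'
import pickle;from h import *
np.set_printoptions(precision=4,suppress=True)
d=pickle.load(open("d0.pkl","rb"));S,T=d["scene"],d["top"]
a=blob(S,(100,120,40),(130,255,255),(340,190,390,225));b=blob(T,(100,120,40),(130,255,255),(345,240,380,260))
print("tab",a[0],a[1],b[0],b[1],tri(S,a[0],T,b[0]))
a=blob(S,(0,150,80),(6,255,255),(290,185,310,205));b=blob(T,(0,150,80),(6,255,255),(320,180,340,195))
print("knob",a[1],b[1],tri(S,a[0],T,b[0]))
# shaker top: grey
for nm,lo,hi,box,z in(("shaker",(0,0,90),(180,60,165),(310,160,412,282),.05),):
    c,s,m=blob(T,lo,hi,box);print(nm,s)
    P=np.array([plane(T,p,z)[:2] for p in cv2.convexHull(cv2.findContours(m,0,1)[0][0])[:,0].astype(float)],np.float32)
    print(cv2.minAreaRect(P))
big=np.hstack([cv2.resize(T["pixels"][150:290,300:420],None,fx=4,fy=4,interpolation=3)[:560,:],cv2.resize(S["pixels"][140:265,270:355+15],None,fx=3.2,fy=4.48,interpolation=3)])
cv2.imwrite("pics/c0.png",big[:,:,::-1]);print(big.shape)
E
```

```text
tab [368.1429 209.0476] [364 203  10  16  63] [363.74 250.54] [357 249  14   4  50] (array([0.4768, 0.0414, 0.0901]), np.float64(0.002853538642811482))
knob [299 196   3   4  11] [326 188   3   3   8] (array([0.6206, 0.1134, 0.0659]), np.float64(0.0026827995803835407))
shaker [ 314  168   90  108 6478]
((0.546631395816803, 0.043581411242485046), (0.19662170112133026, 0.24883684515953064), 89.40705108642578)
(560, 800, 3)
```

View pics/c0.png

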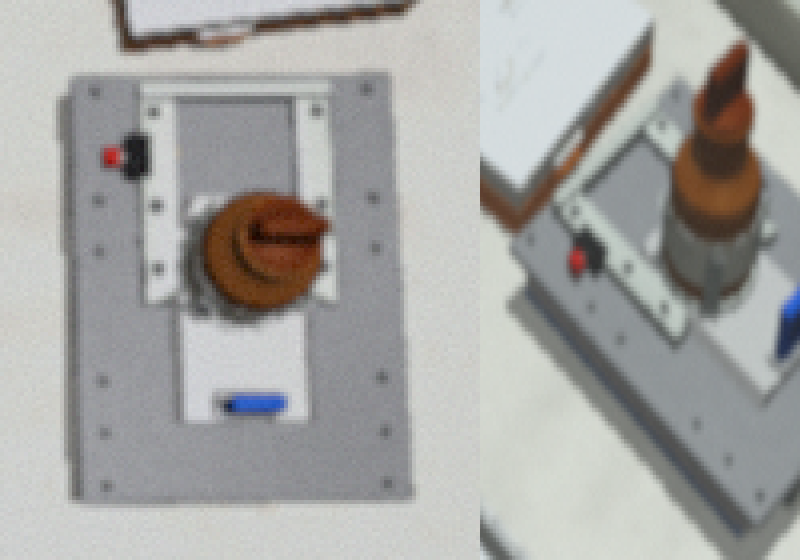

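The crop shows the rails' outer edges running from (140,83) to (145,302) and from (329,83) to (338,300). The tab's top is at (222–287, 394–412) and the tongue is roughly across the rails with its top at (290,230).

Run:
```python
import pickle;from h import *
np.set_printoptions(precision=4,suppress=True)
d=pickle.load(open("d0.pkl","rb"));S,T=d["scene"],d["top"]
f=lambda x,y,z:plane(T,(300+x/4-.375,150+y/4-.375),z)[:2]
for z,pts in((.05,[(74,75),(389,75),(411,497),(72,497)]),(.0595,[(140,100),(145,302),(329,100),(338,300)]),(.064,[(139,82),(329,80)]),(.058,[(181,420),(309,420)]),(.1,[(222,395),(287,395),(225,411),(287,411)])):
    P=np.array([f(*p,z) for p in pts]);print(z,P,P.mean(0))
    for i in range(0,len(P)-1,1): v=P[i+1]-P[i];print('  ',np.linalg.norm(v),np.degrees(np.arctan2(v[1],v[0])))
# stopper head: brown hue mask, hull top in both
for D,box in((S,(330,140,365,215)),(T,(340,190,390,240))):
    h=cv2.cvtColor(D["pixels"],cv2.COLOR_RGB2HSV);c,s,m=blob(D,(0,110,30),(20,255,255),box);print(s)
c,s,m=blob(T,(0,0,170),(180,60,255),(196,178,268,275));print('tray',s)
# tray rim corners by minAreaRect of edges
h=T["pixels"];cv2.imwrite("pics/c1.png",np.hstack([cv2.resize(h[170:282,190:274],None,fx=4,fy=4,interpolation=3),cv2.resize(S["pixels"][145:173,325:360],None,fx=13,fy=16,interpolation=3)])[:,:800,::-1])
for lo,hi,b1,b2 in(((0,150,80),(6,255,255),(195,245,230,280),(200,175,232,205)),((20,120,80),(35,255,255),(225,230,255,262),(232,178,262,206))):
    a=blob(S,lo,hi,b1);b=blob(T,lo,hi,b2);print(tri(S,a[0],T,b[0]),plane(T,b[0],.059))
```

```text
0.05 [[ 0.673   0.13  ]
 [ 0.6689 -0.055 ]
 [ 0.4235 -0.0518]
 [ 0.4276  0.1399]] [0.5483 0.0408]
   0.18503468488549804 -91.26218404192835
   0.24540963958614564 179.25922858375546
   0.19171728439294244 88.7689963730886
0.0595 [[ 0.6548  0.0931]
 [ 0.5367  0.0952]
 [ 0.6524 -0.0165]
 [ 0.5354 -0.0149]] [0.5948 0.0392]
   0.11814918564908208 179.00877523267798
   0.16085110958267781 -43.993846291636416
   0.1169736590597378 179.17407579259012
0.064 [[ 0.6644  0.0939]
 [ 0.6632 -0.0161]] [0.6638 0.0389]
   0.11001328809215846 -90.641987226292
0.058 [[0.4693 0.0775]
 [0.4677 0.0052]] [0.4685 0.0413]
   0.07229598342353655 -91.23651853397952
0.1 [[0.4801 0.061 ]
 [0.4793 0.0258]
 [0.4714 0.0598]
 [0.4707 0.0262]] [0.4754 0.0432]
   0.035224987540208794 -91.23832535297146
   0.034924611771590564 103.10456016617293
   0.033551325542666 -91.23716806331274
[331 160  27  32 502]
[351 199  31  28 672]
tray [ 198  178   70   97 5690]
(array([0.629 , 0.3721, 0.0565]), np.float64(0.003903716184825121)) [0.6269 0.3705 0.059 ]
(array([0.622 , 0.2999, 0.0575]), np.float64(0.0037061020169676935)) [0.6201 0.2987 0.059 ]
```

View pics/c1.png

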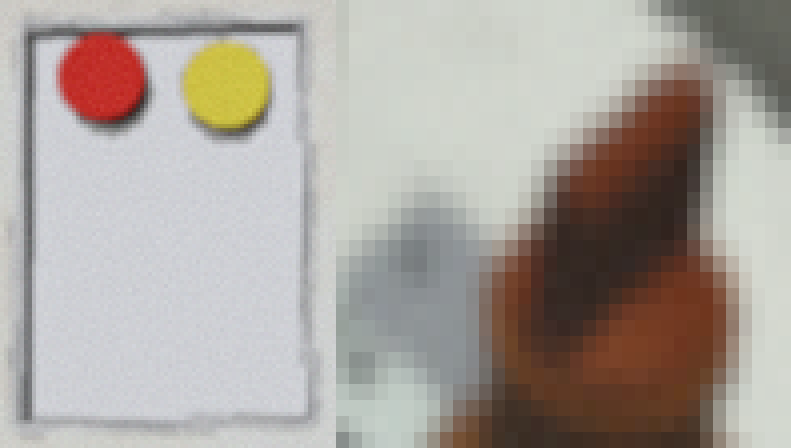

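Estimates so far:
- **Shaker:** centre (0.548, 0.040), yaw about −1°.
- **Tab:** centre (0.476, 0.042), about 57 mm short of home.

I'll turn the tool so its y axis lies along world x, shut the fingers and travel to a point behind the tab.

```bash
python3 -m jog '[[0,0,-0.162,0,0,0,0],[0,0,-0.162,0,0,0,0],[0,0,-0.162,0,0,0,0],[0,0,-0.162,0,0,0,0],[0,0,-0.162,0,0,0,0],[0,0,-0.162,0,0,0,0],[0,0,-0.162,0,0,0,0],[0,0,0,0.05,0.02,0,0],[0,0,0,0.05,0.02,0,0],[0,0,0,0.05,0.02,0,0]]'
python3 -m jog '[[0,0,0,0.05,0.02,0,0],[0,0,0,0.05,0.02,0,0],[0,0,0,0.05,0.02,0,0],[0,0,0,0.05,0.02,0,0],[0,0,0,0.05,0.02,0,0],[0,0,0,0.05,0.02,0,0],[0,0,0,0.05,0.02,0,0],[0,0,0,0.04,0.0,0,0],[0,0,0,0,0,0,0]]'
```

```text
time_s: 1.35
position: [0.287, -0.3516, 0.231]
tool_rot: [[0.018, 1.0, -0.0], [1.0, -0.018, 0.001], [0.001, -0.0, -1.0]]
ft_force: [0.6, -0.2, -0.2]
grip_width: 0.0001
gripper_force: 0.0
time_s: 2.48
position: [0.433, 0.0364, 0.2311]
tool_rot: [[0.013, 1.0, -0.001], [1.0, -0.013, 0.0], [0.0, -0.001, -1.0]]
ft_force: [0.2, -0.6, -0.7]
grip_width: 0.0003
gripper_force: 0.0
```

```bash
python3 -m jog '[[0,0,0,0.0055,0,0.04,0],[0,0,0,0,0,0.04,0],[0,0,0,0,0,0.04,0],[0,0,0,0,0,0.036,0],[0,0,0,0,0.01,0,0],[0,0,0,0,0.01,0,0],[0,0,0,0,0.008,0,0],[0,0,0,0,0.008,0,0]]'
python3 -m jog '[[0,0,0,0,0.006,0,0],[0,0,0,0,0.006,0,0],[0,0,0,0,0.006,0,0],[0,0,0,0,0.006,0,0],[0,0,0,0,0.005,0,0]]'
python3 -m jog '[[0,0,0,0,0.004,0,0],[0,0,0,0,0.003,0,0]]'
```

```text
time_s: 3.48
position: [0.4699, 0.0392, 0.0762]
tool_rot: [[0.017, 1.0, 0.001], [1.0, -0.017, -0.0], [-0.0, 0.001, -1.0]]
ft_force: [-2.7, -0.1, 2.6]
grip_width: -0.0001
gripper_force: 1.7
time_s: 4.1
position: [0.4981, 0.0387, 0.0753]
tool_rot: [[0.017, 1.0, -0.002], [1.0, -0.017, -0.0], [-0.0, -0.002, -1.0]]
ft_force: [-9.7, 0.7, 6.9]
grip_width: 0.0001
gripper_force: 4.2
time_s: 4.35
position: [0.5047, 0.0386, 0.0753]
tool_rot: [[0.017, 1.0, -0.002], [1.0, -0.017, 0.0], [-0.0, -0.002, -1.0]]
ft_force: [-8.2, 0.1, 7.1]
grip_width: 0.0002
gripper_force: 4.0
```

```bash
for i in 1; do python3 -m jog '[[0,0,0,0,0.003,0,0],[0,0,0,0,0.002,0,0]]'; done; python3 -m jog '[[0,0,0,0,0.002,0,0],[0,0,0,0,0.001,0,0]]';python3 -m jog '[[0,0,0,0,0.002,0,0],[0,0,0,0,0,0,0]]'
```

```text
time_s: 4.6
position: [0.5098, 0.0386, 0.0753]
tool_rot: [[0.017, 1.0, -0.002], [1.0, -0.017, 0.0], [0.0, -0.002, -1.0]]
ft_force: [-7.7, -0.3, 6.0]
grip_width: -0.0003
gripper_force: 3.8
time_s: 4.85
position: [0.5134, 0.0385, 0.0753]
tool_rot: [[0.017, 1.0, -0.001], [1.0, -0.017, 0.0], [0.0, -0.001, -1.0]]
ft_force: [-2.6, 0.8, 2.6]
grip_width: 0.0002
gripper_force: 1.6
time_s: 5.1
position: [0.5157, 0.0384, 0.0753]
tool_rot: [[0.017, 1.0, 0.0], [1.0, -0.017, -0.0], [-0.0, 0.0, -1.0]]
ft_force: [-2.3, -0.8, 1.7]
grip_width: 0.0001
gripper_force: 1.1
```

```bash
python3 -m jog '[[0,0,0,0,0.001,0,0],[0,0,0,0,0,0,0]]';python3 -m jog '[[0,0,0,0,0.001,0,0],[0,0,0,0,0,0,0]]'; python3 -m jog '[[0,0,0,0,0.001,0,0],[0,0,0,0,0,0,0]]'
```

```text
time_s: 5.35
position: [0.5158, 0.0384, 0.0753]
tool_rot: [[0.017, 1.0, -0.002], [1.0, -0.017, -0.0], [-0.0, -0.002, -1.0]]
ft_force: [-7.1, -0.6, 4.2]
grip_width: 0.0002
gripper_force: 3.2
time_s: 5.6
position: [0.5158, 0.0384, 0.0753]
tool_rot: [[0.017, 1.0, -0.004], [1.0, -0.017, -0.0], [-0.0, -0.004, -1.0]]
ft_force: [-10.5, -1.0, 7.1]
grip_width: -0.0002
gripper_force: 5.5
time_s: 5.85
position: [0.5159, 0.0384, 0.0753]
tool_rot: [[0.017, 1.0, -0.006], [1.0, -0.017, -0.0], [-0.0, -0.006, -1.0]]
ft_force: [-15.5, -2.3, 10.6]
grip_width: 0.0004
gripper_force: 7.7
```

```bash
python3 -m jog '[[0,0,0,0,-0.02,0,0],[0,0,0,0,-0.03,0,0],[0,0,0,0,0,-0.05,20],[0,0,0,0,0,-0.05,40],[0,0,0,0,0,-0.05,60],[0,0,0,0,0,-0.05,60],[0,0,0,0,0,0,60]]'
python3 - <<'E'
import pickle;from rig import optics;from h import *
np.set_printoptions(precision=4,suppress=True)
d={n:optics.get_image(n) for n in("scene","top","wrist")};pickle.dump(d,open("d1.pkl","wb"));S,T=d["scene"],d["top"]
B=((100,120,40),(130,255,255))
a=blob(S,*B,(330,180,390,225));b=blob(T,*B,(340,215,385,255));print("tab",tri(S,a[0],T,b[0]),a[1],b[1])
im=np.zeros((600,800,3),np.uint8);im[:420,:400]=cv2.resize(T["pixels"][170:254,320:400],None,fx=5,fy=5,interpolation=3)
im[:420,400:]=cv2.resize(S["pixels"][140:224,290:370],None,fx=5,fy=5,interpolation=3)
im[420:,:240]=cv2.resize(d["wrist"]["pixels"],(240,180))
cv2.imwrite("pics/c2.png",im[:,:,::-1])
E
```

```text
time_s: 6.72
position: [0.4701, 0.039, 0.2787]
tool_rot: [[0.017, 1.0, 0.009], [1.0, -0.017, -0.001], [-0.001, 0.009, -1.0]]
ft_force: [0.0, -0.4, -1.5]
grip_width: 0.0515
gripper_force: 0.0
tab (array([0.5342, 0.0405, 0.0884]), np.float64(0.0034994231324169504)) [345 189  10  16  55] [356 223  14   4  45]
```

View pics/c2.png

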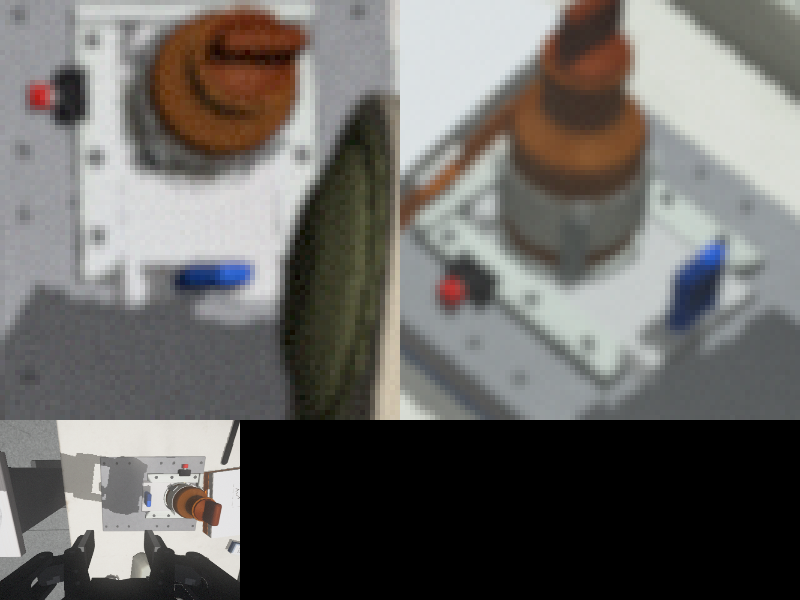

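The carrier is home: the tab is at x = 0.534 with its top in the crop at (213,275), and the catch knob looks to be in its out position. The tongue is at about (255,35). Next I'll compare the predicted stopper head with all three images.

Run:
```python
import pickle;from h import *
d=pickle.load(open("d1.pkl","rb"))
c=np.array([.6142,.0392]);a=np.radians(-1.);R=np.array([[np.cos(a),-np.sin(a)],[np.sin(a),np.cos(a)]])
P=[[*(c+R@[sx*.006,sy*.018]),z] for z in(.209,.179) for sx,sy in((1,1),(1,-1),(-1,-1),(-1,1))]
out=[]
for n,(x0,y0,w,h,f) in(("top",(350,160,40,60,10)),("scene",(325,128,40,60,10)),("wrist",None or (380,120,160,160,3.75))):
    D=d[n];im=np.ascontiguousarray(cv2.resize(D["pixels"][y0:y0+h,x0:x0+w],None,fx=f,fy=f,interpolation=3)[:,:,::-1])
    q=((proj(D,P)-[x0,y0]+.5)*f).astype(int)
    for k,col in((q[:4],(0,255,0)),(q[4:],(255,255,0))): cv2.polylines(im,[k.reshape(-1,1,2)],True,col,1)
    out.append(cv2.resize(im,(266,600 if n!="wrist" else 266)) if n!="wrist" else np.vstack([cv2.resize(im,(268,268)),np.zeros((332,268,3),np.uint8)]))
cv2.imwrite("pics/c3.png",np.hstack(out))
```

```text
(no output)
```

View pics/c3.png

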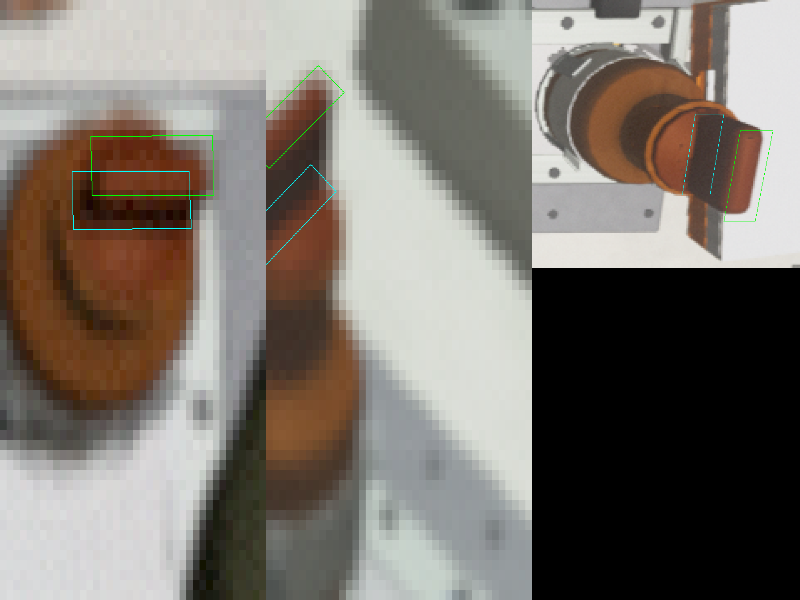

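The predicted head fits within about 2 mm, the real one lying perhaps 1–2 mm nearer in x. I'll move above it.

```bash
python3 -m jog '[[0,0,0,0.003,0.04,0,60],[0,0,0,0,0.04,0,60],[0,0,0,0,0.04,0,60],[0,0,0,0,0.023,0,60],[0,0,0,0,0,0.02,60],[0,0,0,0,0,0,60],[0,0,0,0,0,0,60]]'
```

```text
time_s: 7.75
position: [0.6114, 0.0398, 0.2553]
tool_rot: [[0.017, 1.0, -0.0], [1.0, -0.017, 0.0], [0.0, -0.0, -1.0]]
ft_force: [1.1, -0.5, 1.0]
grip_width: 0.0514
gripper_force: 0.0
```

```bash
python3 -m jog '[[0,0,0,0,0.0015,0.025,60],[0,0,0,0,0,0.025,60],[0,0,0,0,0,0.0215,60],[0,0,0,0,0,0,60],[0,0,0,0,0,0,30],[0,0,0,0,0,0,10],[0,0,0,0,0,0,10],[0,0,0,0,0,0,10]]' 40
```

```text
time_s: 8.75
position: [0.6134, 0.0397, 0.1851]
tool_rot: [[0.017, 1.0, 0.002], [1.0, -0.017, -0.0], [-0.0, 0.002, -1.0]]
ft_force: [0.3, -0.2, 6.0]
grip_width: 0.0111
gripper_force: 41.2
```

```bash
python3 -m jog '[[0,0,0,0,0,0,0],[0,0,0,0,0,0,0],[0,0,0,0,0,0,0],[0,0,0,0,0,0,0]]' 60
```

```text
time_s: 9.25
position: [0.6134, 0.0397, 0.1851]
tool_rot: [[0.017, 1.0, 0.002], [1.0, -0.017, -0.0], [-0.0, 0.002, -1.0]]
ft_force: [-0.4, -0.4, 6.3]
grip_width: 0.0108
gripper_force: 60.7
```

```bash
python3 -m jog '[[0,0,0,0,0,-0.001,0],[0,0,0.1,0,0,0,0],[0,0,0.1,0,0,0,0],[0,0,0.1,0,0,0,0]]' 70; python3 -c "
from rig import observe;s=observe();print(s['wrist_torque'],s['q'])"
```

```text
time_s: 9.75
position: [0.6132, 0.0397, 0.1852]
tool_rot: [[0.314, 0.949, 0.001], [0.949, -0.314, -0.0], [0.0, 0.001, -1.0]]
ft_force: [1.0, -0.6, 1.6]
grip_width: 0.0108
gripper_force: 68.8
[-0.02335951 -0.21096664  0.3095711 ] [-7.31713853e+00  3.02037100e+01  6.79311962e+01 -5.04008215e-03
  8.18035157e+01  1.10034368e+01]
```

```bash
python3 -m jog '[[0,0,0.1,0,0,0,0],[0,0,0.1,0,0,0,0],[0,0,0.1,0,0,0,0],[0,0,0,0,0,0,0]]' 70; python3 -c "
from rig import observe;s=observe();print(s['wrist_torque'],s['q'])"
```

```text
time_s: 10.25
position: [0.6135, 0.0399, 0.1852]
tool_rot: [[0.578, 0.816, 0.002], [0.816, -0.578, 0.0], [0.001, 0.001, -1.0]]
ft_force: [2.1, 1.6, 2.7]
grip_width: 0.0107
gripper_force: 68.8
[ 0.19644173 -0.50083652  0.18388327] [-7.30932847e+00  3.02082685e+01  6.79162060e+01  2.40814924e-02
  8.17788900e+01  2.79709625e+01]
```

```bash
python3 -m jog '[[0,0,0,0,0,-0.003,0],[0,0,0,0,0,-0.004,0],[0,0,0,0,0,-0.005,0],[0,0,0,0,0,0,0]]' 70
```

```text
time_s: 10.75
position: [0.6131, 0.0395, 0.1982]
tool_rot: [[0.579, 0.816, 0.002], [0.816, -0.579, -0.001], [0.001, 0.002, -1.0]]
ft_force: [0.5, 0.7, -1.2]
grip_width: 0.0106
gripper_force: 70.2
```

It broke free and lifts. I'll lift clear and compute the tray target.

```bash
python3 -m jog '[[0,0,0,0,0,-0.02,0],[0,0,0,0,0,-0.025,0],[0,0,0,0,0,-0.03,0],[0,0,0,0,0,-0.02,0],[0,0,0,0,0,0,0]]' 70
python3 - <<'E'
import pickle;from h import *
T=pickle.load(open("d0.pkl","rb"))["top"]
P=np.array([plane(T,(190+x/4-.4,170+y/4-.4),.031)[:2] for x,y in((22,22),(305,22),(316,420),(17,426))]);print(P,P.mean(0))
from rig import observe,optics
print(observe()["wrist_torque"])
S=optics.get_image("scene");W=optics.get_image("wrist")
cv2.imwrite("pics/c4.png",np.hstack([cv2.resize(S["pixels"][90:230,270:380],None,fx=3.5,fy=3.5,interpolation=3),cv2.resize(W["pixels"],(400,300))] if 0 else [cv2.resize(S["pixels"][90:230,270:380],(385,490)),cv2.resize(W["pixels"],(410,490))])[:,:,::-1])
E
```

```text
time_s: 11.38
position: [0.6132, 0.0396, 0.2936]
tool_rot: [[0.579, 0.816, 0.004], [0.816, -0.579, -0.001], [0.002, 0.003, -1.0]]
ft_force: [-0.4, -1.5, -0.7]
grip_width: 0.0108
gripper_force: 70.2
[[0.66782662 0.42285849]
 [0.66410511 0.25367471]
 [0.42860786 0.25131023]
 [0.42888846 0.4237497 ]] [0.54735701 0.33789828]
[0.00214165 0.01114107 0.05007889]
```

View pics/c4.png

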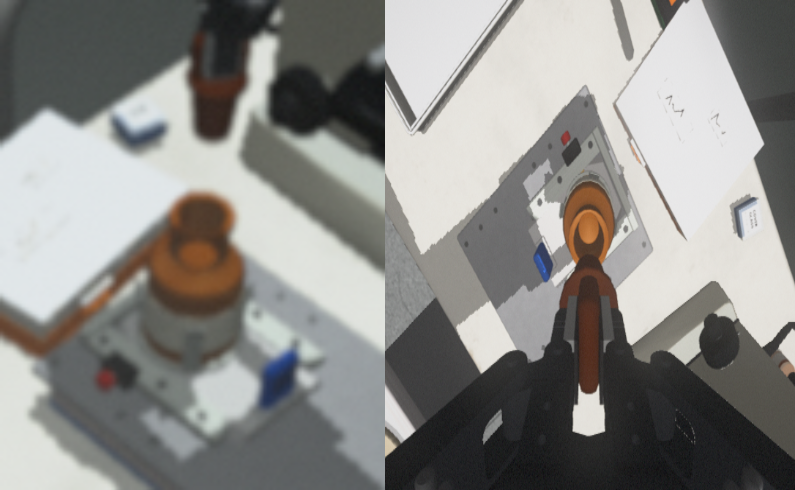

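The stopper hangs upright in the fingers and the bottle neck at (200,240) is open, with the carrier still in place. Next I'll carry it over to the tray.

```bash
python3 -m jog '[[0,0,0,0.012,-0.016,0,0],[0,0,0,0.021,-0.028,0,0],[0,0,0,0.021,-0.028,0,0],[0,0,0,0.021,-0.028,0,0],[0,0,0,0.021,-0.028,0,0],[0,0,0,0.021,-0.028,0,0],[0,0,0,0.021,-0.028,0,0],[0,0,0,0.021,-0.028,0,0],[0,0,0,0.021,-0.028,0,0],[0,0,0,0.007,-0.012,0,0]]'
python3 -m jog '[[0,0,0,0,0,0.03,0],[0,0,0,0,0,0.04,0],[0,0,0,0,0,0.04,0],[0,0,0,0,0,0.04,0],[0,0,0,0,0,0.03,0],[0,0,0,0,0,0.02,0],[0,0,0,0,0,0.015,0],[0,0,0,0,0,0.01,0],[0,0,0,0,0,0,0]]'
```

```text
time_s: 12.72
position: [0.514, 0.3402, 0.2911]
tool_rot: [[0.577, 0.817, -0.001], [0.817, -0.577, -0.0], [-0.001, -0.001, -1.0]]
ft_force: [0.6, -0.5, -0.6]
grip_width: 0.0107
gripper_force: 70.1
time_s: 13.85
position: [0.5154, 0.338, 0.0665]
tool_rot: [[0.579, 0.816, -0.001], [0.816, -0.579, -0.0], [-0.001, -0.0, -1.0]]
ft_force: [0.1, 0.7, -0.9]
grip_width: 0.0109
gripper_force: 70.2
```

```bash
python3 -m jog '[[0,0,0,0,0,0.004,0],[0,0,0,0,0,0.003,0],[0,0,0,0,0,0.002,0],[0,0,0,0,0,0,0]]'; python3 -m jog '[[0,0,0,0,0,0.001,0],[0,0,0,0,0,0.001,0],[0,0,0,0,0,0,0]]'; python3 -m jog '[[0,0,0,0,0,0.001,0],[0,0,0,0,0,0,0]]'
```

```text
time_s: 14.35
position: [0.5155, 0.3381, 0.0578]
tool_rot: [[0.579, 0.816, -0.0], [0.816, -0.579, -0.0], [-0.0, -0.0, -1.0]]
ft_force: [-0.3, -0.1, -0.4]
grip_width: 0.0107
gripper_force: 70.2
time_s: 14.72
position: [0.5156, 0.3381, 0.0558]
tool_rot: [[0.579, 0.816, -0.0], [0.816, -0.579, -0.0], [-0.0, -0.0, -1.0]]
ft_force: [0.3, 0.4, -1.0]
grip_width: 0.0106
gripper_force: 70.2
time_s: 14.98
position: [0.5155, 0.338, 0.0547]
tool_rot: [[0.579, 0.816, -0.0], [0.816, -0.579, -0.0], [-0.0, -0.0, -1.0]]
ft_force: [1.1, -0.1, -0.9]
grip_width: 0.0106
gripper_force: 70.2
```

```bash
for i in 1; do python3 -m jog '[[0,0,0,0,0,0.001,0],[0,0,0,0,0,0,0]]'; done; python3 -m jog '[[0,0,0,0,0,0.001,0],[0,0,0,0,0,0,0]]'
```

```text
time_s: 15.22
position: [0.5156, 0.3381, 0.0538]
tool_rot: [[0.579, 0.816, -0.0], [0.816, -0.579, 0.0], [-0.0, -0.0, -1.0]]
ft_force: [-1.0, -0.1, -0.5]
grip_width: 0.0106
gripper_force: 70.3
time_s: 15.48
position: [0.5157, 0.3381, 0.0537]
tool_rot: [[0.579, 0.816, 0.001], [0.816, -0.579, 0.0], [0.001, 0.0, -1.0]]
ft_force: [-2.0, -0.8, 6.3]
grip_width: 0.0105
gripper_force: 71.3
```

Contact with the tray floor. I'll ease off and open slowly.

```bash
python3 -m jog '[[0,0,0,0,0,-0.0008,0],[0,0,0,0,0,0,0]]' 20; python3 -m jog '[[0,0,0,0,0,0,14],[0,0,0,0,0,0,18],[0,0,0,0,0,0,24],[0,0,0,0,0,0,32],[0,0,0,0,0,0,42],[0,0,0,0,0,0,52],[0,0,0,0,0,0,60],[0,0,0,0,0,0,60]]'
python3 - <<'E'
from rig import optics;from h import *
S=optics.get_image("scene");W=optics.get_image("wrist")
cv2.imwrite("pics/c5.png",np.hstack([cv2.resize(S["pixels"][160:350,170:330],(400,475)),cv2.resize(W["pixels"],(400,475))])[:,:,::-1])
E
```

```text
time_s: 15.72
position: [0.5156, 0.3381, 0.0538]
tool_rot: [[0.579, 0.816, 0.0], [0.816, -0.579, 0.0], [0.0, 0.0, -1.0]]
ft_force: [-1.3, -0.4, 2.1]
grip_width: 0.011
gripper_force: 70.7
time_s: 16.73
position: [0.5156, 0.3381, 0.0536]
tool_rot: [[0.579, 0.816, 0.0], [0.816, -0.579, -0.0], [0.0, 0.0, -1.0]]
ft_force: [0.2, 0.2, 0.8]
grip_width: 0.0511
gripper_force: 0.0
```

View pics/c5.png

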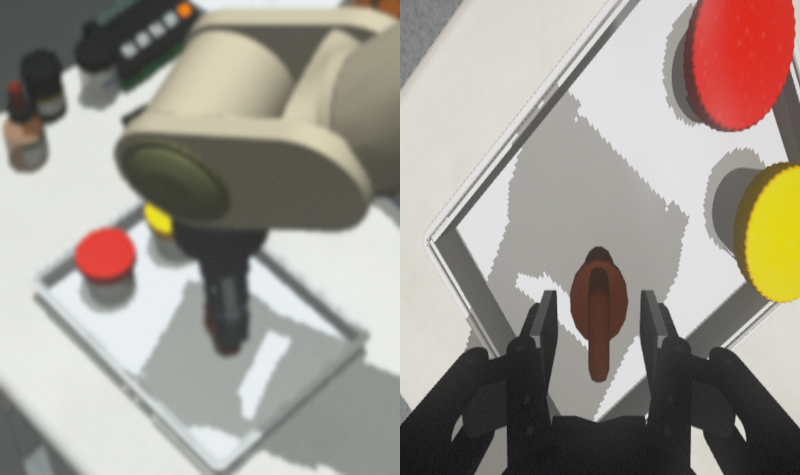

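The stopper stands upright at wrist px (600,310), clear between the open fingers, with both pots upright. I'll withdraw straight up and check.

```bash
python3 -m jog '[[0,0,0,0,0,-0.01,60],[0,0,0,0,0,-0.02,60],[0,0,0,0,0,-0.04,60],[0,0,0,0,0,-0.04,60],[0,0,0,0,0,-0.04,60],[0,0,0,0,0,-0.04,60],[0,0,0,-0.0,0.05,0,60],[0,0,0,-0.05,0.03,0,60],[0,0,0,-0.05,0,0,60],[0,0,0,0,0,0,60]]'
python3 -m jog '[[0,0,0,-0.05,0,0,60],[0,0,0,-0.05,0,0,60],[0,0,0,0,0,0,60],[0,0,0,0,0,0,60]]'
python3 - <<'E'
from rig import optics;from h import *
S=optics.get_image("scene");T=optics.get_image("top")
cv2.imwrite("pics/c6.png",np.hstack([cv2.resize(S["pixels"][140:350,170:410],(400,350)),cv2.resize(T["pixels"][155:290,185:415],(400,235))[:350] if 0 else cv2.copyMakeBorder(cv2.resize(T["pixels"][155:290,185:415],(400,235)),0,115,0,0,0)])[:,:,::-1])
for lo,hi,b1,b2 in(((0,150,80),(6,255,255),(195,245,230,280),(200,175,232,205)),((20,120,80),(35,255,255),(225,230,255,262),(232,178,262,206)),((100,120,40),(130,255,255),(330,180,390,225),(340,215,385,255))):
    a=blob(S,lo,hi,b1);b=blob(T,lo,hi,b2);print(tri(S,a[0],T,b[0]))
E
```

```text
time_s: 18.08
position: [0.5216, 0.2081, 0.2447]
tool_rot: [[0.581, 0.814, -0.0], [0.814, -0.581, -0.0], [-0.0, 0.0, -1.0]]
ft_force: [-0.3, 0.0, 0.2]
grip_width: 0.0517
gripper_force: 0.0
time_s: 18.58
position: [0.4659, 0.1292, 0.2443]
tool_rot: [[0.578, 0.816, 0.002], [0.816, -0.578, 0.0], [0.001, 0.001, -1.0]]
ft_force: [0.9, 0.1, 0.5]
grip_width: 0.0511
gripper_force: 0.0
(array([0.6288374 , 0.3722347 , 0.05687193]), np.float64(0.0038028495937461543))
(array([0.62190393, 0.29991676, 0.05746673]), np.float64(0.0037398649058236187))Traceback (most recent call last):
  File "<stdin>", line 5, in <module>
  File "h.py", line 17, in blob
    n,l,s,c=cv2.connectedComponentsWithStats(k);i=1+np.argmax(s[1:,4]);return c[i],s[i],(l==i).astype(np.uint8)
                                                    ~~~~~~~~~^^^^^^^^^
    return _wrapfunc(a, 'argmax', axis=axis, out=out, **kwds)
    return bound(*args, **kwds)
ValueError: attempt to get argmax of an empty sequence
```

View pics/c6.png

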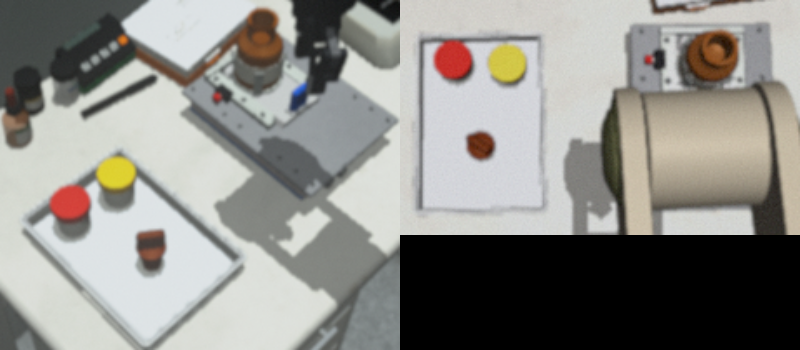

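The stopper stands in the tray at scene crop (150,250). Both pots are unmoved, the carrier is docked with its tab at (298,97), and the arm is clear. Handing in.

```bash
python3 -c "
from rig import job;print(job.close_job())"
```

```text
the job is handed in; nothing more can be done
None
```

I pushed the carrier home against the stop (catch apparently in), twisted the stopper free, stood it upright in the tray's free end with the pots unmoved, and handed the job in at about 19 s; no verdict was returned.

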